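Gather the seasonings in the serving tray

ROBOT

A 6-joint arm with a two-finger parallel gripper is mounted at the origin on a cart in front of the work surface, level with it; the furniture and walls round the work are solid. World frame = base frame: x ahead of the robot, y to its left, z up, the work surface at z = 0. Lengths are in m, angles in rad, forces in N, time in s.
With the tool pointing down it reaches from about 0.35 to 0.85 m from the base axis. Payload 8.1 kg.
Tool frame: the origin (TCP) lies between the finger pads; the fingertips stand 17 mm ahead of it and the grasp point (between the pads) lies 2 mm behind it; z points along the fingers, y is the line along which they close (so a half turn about z gives the same grasp; the last joint's range is limited). The gripper opens to 93 mm and grips with 3 to 60 N. Pads are 15 mm wide; open, the fingers measure 128 mm over their backs; the gripper's body (75 mm by 188 mm) begins 65 mm behind the grasp point.
Start: joints at [1.019, 0.13, 1.488, -0, 1.523, -0.085], TCP at [0.27, 0.536, 0.236] pointing down, gripper open.
Joint ranges: [-2.96, 2.96], [-0.89, 2.26], [0.02, 2.5], [-1.34, 4.48], [0, 2.73], [-2.66, 2.66]. Speed limits (rad/s): [2.39, 2.39, 2.79, 3.14, 3.14, 3.14].

INTERFACE

Orientations are given as a unit quaternion [w, x, y, z].
In Python, from rig import r gives the robot as it stands. The module is installed in compiled form; this text tells all that it offers.
- The arm moves only by the tool arm_command, never from a script. Its argument "commands" is a list of rows, each a list of 3 entries, a list of its own where there are three numbers: the opening, from 0 (shut) to 1 (fully open), then the shift along the tool's x, y, z in normalised numbers (1 is 80 cm), then the turn about the tool's z in fractions of the full range, 1 being 2 pi rad. In form: [[jaw, [dx, dy, dz], spin], ...]. A call has 1 to 8 rows; each row is the pose to reach, as a shift and turn from the pose commanded when the call began, along the tool's axes at that moment; what a row does not reach only later rows make up. A row lasts 1/8 s, in which the tool goes at most 62.5 mm and 10.7 degrees, less where a joint would pass 70% of its speed; a pose out of reach is approached as far as the arm can. Shift and turn numbers lie between -1 and 1, and a call with a number outside is refused. A call with a gripper value outside its range is refused whole. The fingers move at their own pace and stop on an object; "force" is the grip in N (left out, the last holds). Time passes only in rows, so rows that repeat a pose let the fingers close. It gives the time, the measured TCP pose, the force, the opening and the grip force at its end, in the units of the state.
- r.read_state(): the state, without advancing time (a new reading comes with each control period).
- r.camera(name): name is "side" or "top" or "wrist"; returns the picture (480x640x3 uint8, red, green, blue); there is no depth.
- r.get_calibration(name): a dict with "camera_matrix" (3x3 intrinsics, pixels), "world_to_cam" (4x4, takes a point from world to camera coordinates). Camera axes: x right, y down, z forward; pixel columns grow to the right and rows downward; lengths in m; the calibration is good to about 2 mm. A picture is of the moment at which its call begins: read the wrist's pose just before it. get_calibration takes no time and is no camera call; for the wrist camera it gives the pose at the moment of the call.
- r.finish_job(): hands the job in; it is judged then, once.
The state is a dict: "time": time; "q": joint angles; "dq": joint speeds; "tau": joint torques, N m; "tcp_pos": TCP position; "orientation": TCP orientation; "contact_force": force on the tool from outside, world axes, zero at the start; "wrist_torque": the same for the moment, N m; "gripper_width": finger opening in m; "gripper_force": force on a finger pad.
Only numpy, scipy, OpenCV 4.12 (cv2) and the standard library are available. Lean on these libraries where they do the work, as an engineer would, in place of code of your own. Each camera call takes 0.05 s, during which the arm holds its last target. There are 200 camera calls.

TASK

Gather the lemon, the garlic bulb and the spice jar that stand loose on the worktop into the wooden serving tray: the lemon in the square white dish, the garlic in the round white bowl, and the jar standing upright in the wooden cup. The lemon, garlic bulb and jar on the green chopping board are for another meal: leave them alone, where they are.

Things in the scene. Friction and masses are not known exactly. Their poses are not given: they have to be found in the camera images.
- lemon_mid (a point): Middle of the yellow lemon that lies directly on the worktop, NOT on the green board. 83 mm long (along x of this frame), 58 mm wide and high; middle 29 mm above its underside. Grip it across its 58 mm width. 0.13 kg. Start: its long axis roughly along the world x axis.
- garlic_mid (a point): Middle of the whitish garlic bulb that stands directly on the worktop, NOT on the green board. Round, 53 mm across at its widest, 53 mm high, pointed neck up (z of this frame); this point is 25 mm above its underside. 0.03 kg.
- jar: Spice jar, a closed round glass jar with a dark green cap, that stands directly on the worktop, NOT on the green board. 106 mm high, 45 mm across; origin at the centre of its underside, z up. 0.11 kg.
- board_lemon_mid (a point): Look-alike, to be left alone: middle of the lemon on the green board, 75 mm long, 58 mm wide and high; this point is 29 mm above the board.
- board_garlic_mid (a point): Look-alike, to be left alone: garlic bulb on the green board, 60 mm across and 60 mm high; this point is 25 mm above the board.
- board_jar: Look-alike, to be left alone: round spice jar with green cap on the green board, 106 mm high, 46 mm across; origin at the centre of its underside.
- square_dish: Target of the lemon: square white dish 98 x 98 mm outside, 22 mm high, wall and floor 5 mm (inside 88 x 88 mm). Origin at the centre of its underside, x and y along its sides. Fixed in a wooden tray beside bowl and cup; their places in it change. The tray is fixed, 226 x 226 mm, floor 14 mm above the worktop, rim 26 mm high, two steel grips 39 mm high on its left and right edges.
- round_bowl: Target of the garlic: round white bowl, 98 mm across the rim, 22 mm high, wall and floor 5 mm thick (inside 88 mm at the rim, 70 mm at the floor). Origin at the centre of its underside. Fixed in the wooden tray.
- jar_cup: Target of the spice jar: round light wooden cup with upright walls, 74 mm across outside, 35 mm high, wall and floor 5 mm thick (bore 64 mm, 30 mm deep). Origin at the centre of its underside. Fixed in the wooden tray. The centres of dish, bowl and cup are 102 to 114 mm apart.
- board: Green plastic chopping board lying flat on the worktop, fixed, 285 mm (along its y) by 208 mm by 16 mm thick. Origin at the centre of its underside. The three look-alikes are on it. Board and tray lie on either side of the loose things, sometimes the one to the left, sometimes the other.
Mind the look-alikes: they are no part of the job. What is shaped like the jar but purple is not meant.

How it is judged:
At the end, for the whole second after the job is handed in: Lemon resting in the square dish and garlic in the round bowl (middles within 25 mm of the centres), jar standing on the cup's floor (within 14 mm of its axis, 0.1 rad of upright), the three look-alikes within 20 mm of where they began; all released and at rest (horizontal distance between lemon_mid and square_dish below 0.025 m and z of lemon_mid in the frame of square_dish between 0.02 and 0.048 m and horizontal distance between garlic_mid and round_bowl below 0.025 m and z of garlic_mid in the frame of round_bowl between 0.015 and 0.046 m and horizontal distance between jar and jar_cup below 0.014 m and z of jar in the frame of jar_cup between 0 and 0.012 m and angle between jar's own z axis and vertical below 0.1 rad and distance of each of board_lemon_mid, board_garlic_mid, board_jar from where it was at the start of the episode below 0.02 m and linear speed of each of jar, lemon, garlic below 0.02 m/s); the robot touches nothing.
It fails at once if The lemon on the board was moved more than 20 mm (distance of board_lemon_mid from where it was at the start of the episode above 0.02 m).
It fails at once if The garlic on the board was moved more than 20 mm (distance of board_garlic_mid from where it was at the start of the episode above 0.02 m).
It fails at once if The jar on the board was moved more than 20 mm (distance of board_jar from where it was at the start of the episode above 0.02 m).
It also fails if it takes over 91 s, if anything falls off the work surface, if the arm or the gripper's body presses on something with over 40 N, if the wrist force passes 120 N, or if a joint passes its speed limit or range.

## Working session

There is one attempt and no reset: what is moved stays moved. The work goes in short steps, Python scripts to look and compute and a tool call to move; the robot and the scene stay as the last step left them, time stands still between calls to the robot, and variables do not carry over. Pictures are saved under pics/ and viewed, at most 14 in all, crops included, and the job is handed in when it is done.

Besides the shell and the picture viewer there is one more tool, called after ">>>" by a JSON object that holds its "fn" and its "kwargs", one argument or row to a line. arm_command: Moves the arm, as the interface text tells. Its arguments: {"type":"object","properties":{"commands":{"type":"array","items":{"type":"array"}},"force":{"type":"number"}},"required":["commands"]}

```bash
mkdir -p pics
python3 - <<'E'
from rig import r
import cv2
for n in("top","side"):
    im=r.camera(n); cv2.imwrite(f"pics/{n}0.png",im[:,:,::-1])
    c=r.get_calibration(n); print(n,c["camera_matrix"].round(1).tolist(),c["world_to_cam"].round(3).tolist())
s=r.read_state(); print(s)
E
```

```text
top [[437.9, 0.0, 323.5], [0.0, 437.9, 242.7], [0.0, 0.0, 1.0]] [[0.024, -1.0, -0.0, 0.07], [-0.977, -0.023, -0.21, 0.502], [0.21, 0.005, -0.978, 0.819], [0.0, 0.0, 0.0, 1.0]]
side [[514.9, 0.0, 322.8], [0.0, 514.9, 234.2], [0.0, 0.0, 1.0]] [[0.951, -0.307, -0.019, -0.477], [-0.21, -0.604, -0.769, 0.203], [0.225, 0.736, -0.639, 0.998], [0.0, 0.0, 0.0, 1.0]]
{'time': 0.1, 'q': array([ 1.01856947e+00,  1.31091706e-01,  1.48914383e+00,  1.10619930e-05,
        1.52299491e+00, -8.54044431e-02]), 'dq': array([ 0.00035815, -0.00311878, -0.00369899,  0.0012931 , -0.00202472,
       -0.00177686]), 'tau': array([ 1.04363338e-03, -5.61336565e+01, -4.93100595e+01,  7.69380759e-02,
        2.90670712e-02, -7.45063608e-05]), 'tcp_pos': array([0.26976058, 0.53540849, 0.23470328]), 'orientation': array([-2.61923171e-04,  2.31297753e-01,  9.72882665e-01, -7.75899876e-04]), 'contact_force': array([-0.02878472, -0.02204628, -0.404219  ]), 'wrist_torque': array([-0.02653445,  0.01864421,  0.03091146]), 'gripper_force': 0.0, 'gripper_width': 0.09316526809959617}
```

View pics/top0.png

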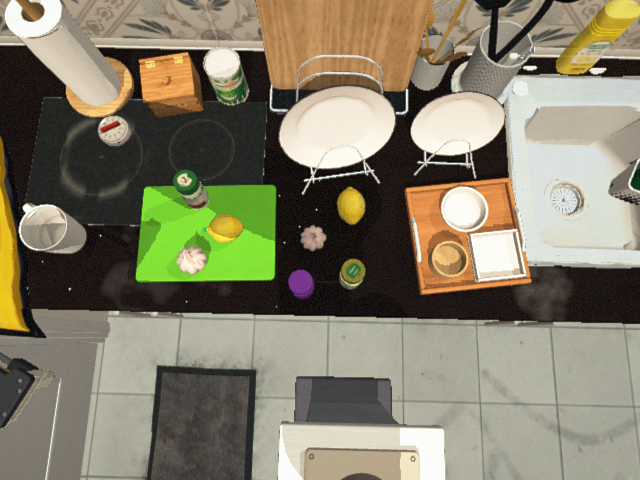

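View pics/side0.png

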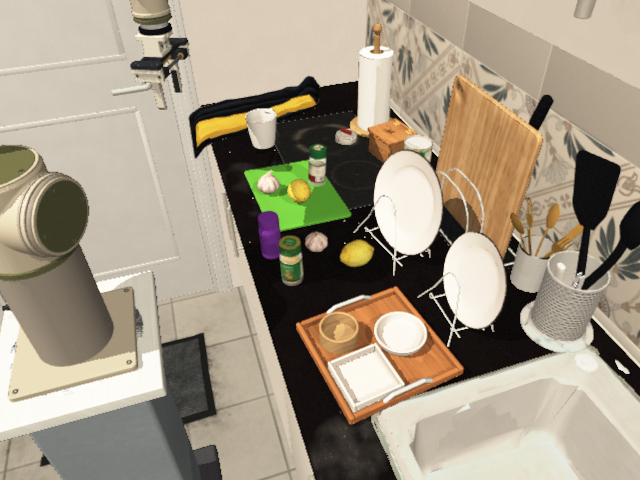

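Top view: loose lemon (351,205), garlic (313,238), green-capped jar (353,270), purple decoy (302,284). The tray holds the bowl (465,209), cup (449,258) and dish (497,255). Side view: lemon (356,253), garlic (316,241), jar (291,260), cup (340,330), bowl (401,333), dish (366,377).

```bash
cat > h.py <<'E'
import cv2, numpy as np
from rig import r
def ray(c,u,v):
    M=c["world_to_cam"];R,t=M[:3,:3],M[:3,3]
    d=R.T@np.linalg.solve(c["camera_matrix"],[u,v,1.]); return -R.T@t,d
def onz(c,u,v,z):
    o,d=ray(c,u,v); return o+d*(z-o[2])/d[2]
def tri(a,b):
    (o1,d1),(o2,d2)=a,b
    s=np.linalg.lstsq(np.c_[d1,-d2],o2-o1,rcond=None)[0]
    p,q=o1+d1*s[0],o2+d2*s[1]; return (p+q)/2,np.linalg.norm(p-q)
def blob(im,box,lo,hi,kind=cv2.COLOR_RGB2HSV):
    x0,y0,x1,y1=box; m=cv2.inRange(cv2.cvtColor(im[y0:y1,x0:x1].copy(),kind),lo,hi)
    m=cv2.morphologyEx(m,cv2.MORPH_CLOSE,np.ones((3,3)))
    c=max(cv2.findContours(m,0,1)[0],key=cv2.contourArea)
    c=cv2.convexHull(c)+[x0,y0]; (rx,ry),wh,a=cv2.minAreaRect(c)
    M=cv2.moments(c); return (M["m10"]/M["m00"],M["m01"]/M["m00"]),wh,a,c
E
python3 - <<'E'
from h import *
T=cv2.imread("pics/top0.png")[:,:,::-1]; S=cv2.imread("pics/side0.png")[:,:,::-1]
ct,cs=r.get_calibration("top"),r.get_calibration("side")
Y=((20,110,60),(35,255,255)); W=((0,0,90),(180,140,255)); WH=((0,0,150),(180,60,255)); G=((36,60,30),(95,255,255))
B={"lemon":((330,180,375,230),(335,235,378,272),Y,.029),
"garlic":((296,222,331,254),(303,228,331,254),((0,0,70),(180,140,255)),.025),
"bowl":((436,182,494,236),(370,308,432,358),((0,0,135),(180,70,255)),.036),
"dish":((466,228,530,285),(325,342,408,412),((0,0,135),(180,70,255)),.036)}
for k,(bt,bs,hs,z) in B.items():
    p,wh,a,c=blob(T,bt,*hs); q,wh2,a2,c2=blob(S,bs,*hs)
    print(k,np.round(p,1),np.round(wh,1),round(a),"side",np.round(q,1),np.round(wh2,1),"plane",onz(ct,*p,z).round(3),onz(cs,*q,z).round(3),"tri",*[np.round(x,3) for x in tri(ray(ct,*p),ray(cs,*q))])
    if k=="dish":
        b=cv2.boxPoints(cv2.minAreaRect(c)); print(np.array([onz(ct,*x,.036) for x in b]).round(3).tolist())
    if k=="lemon":
        (_,_,ang)=cv2.fitEllipse(c); print("ell",cv2.fitEllipse(c))
print("jar",onz(ct,354,269,.106).round(3),"cup",onz(ct,449.5,258.5,.049).round(3),"purple",onz(ct,302,282,.1).round(3),"side cup",onz(cs,339,326,.049).round(3),"jar side cap",onz(cs,290,241,.106).round(3))
print("tray corners",[onz(ct,u,v,.026)[:2].round(3).tolist() for u,v in((405,188),(512,180),(530,284),(418,292))])
a=cv2.resize(T[170:300,280:400].copy(),None,fx=4,fy=4); b=cv2.resize(T[170:300,400:540].copy(),None,fx=2.8,fy=4)
cv2.imwrite("pics/c0.png",cv2.resize(T[170:305,285:540].copy(),None,fx=3,fy=3,interpolation=cv2.INTER_CUBIC)[:,:,::-1])
E
```

```text
lemon [350.8 205.3] [32.5 31.1] 45 side [356.4 252.9] [29.4 30.5] plane [0.587 0.027 0.029] [0.587 0.026 0.029] tri [0.587 0.027 0.029] 0.0
ell ((350.78851318359375, 205.21385192871094), (28.063167572021484, 37.500579833984375), 176.00497436523438)
garlic [312.9 237.6] [24.7 25.3] 68 side [316.1 241.3] [20.5 21.2] plane [0.517 0.104 0.025] [0.517 0.097 0.025] tri [0.518 0.104 0.019] 0.0
bowl [466.7 211.7] [48. 52.] 90 side [397.1 335.2] [45. 56.] plane [ 0.577 -0.212  0.036] [ 0.575 -0.217  0.036] tri [ 0.577 -0.214  0.032] 0.002
dish [498.5 252.6] [53. 63.] 90 side [371.4 374. ] [59.9 83.2] plane [ 0.492 -0.273  0.036] [ 0.499 -0.28   0.036] tri [ 0.497 -0.276  0.03 ] 0.007
[[0.542, -0.209, 0.036], [0.545, -0.338, 0.036], [0.436, -0.33, 0.036], [0.433, -0.204, 0.036]]
jar [0.441 0.024 0.106] cup [ 0.475 -0.169  0.049] purple [0.415 0.119 0.1  ] side cup [ 0.477 -0.172  0.049] jar side cap [0.441 0.025 0.106]
tray corners [[0.629, -0.088], [0.652, -0.315], [0.431, -0.336], [0.41, -0.11]]
```

View pics/c0.png

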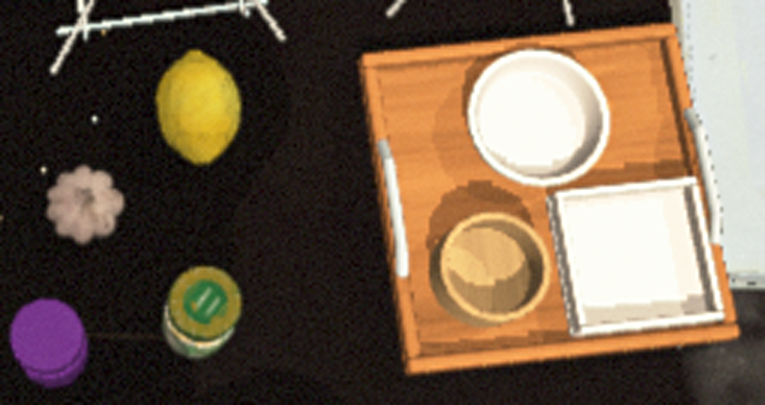

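The crop shows rims clearly: bowl rim centre (539,116), cup rim centre (494,266), dish corners (549,193),(697,178),(724,320),(572,337), jar cap (206,301), all in crop pixels (x3).

Run:
```python
from h import *
ct=r.get_calibration("top")
f=lambda u,v,z:onz(ct,284.67+u/3,169.67+v/3,z)[:2]
P=dict(bowl=f(539,116,.036),cup=f(494,266,.049),jar=f(205,301,.106),purple=f(48,334,.106))
D=np.array([f(*x,.036) for x in((549,193),(697,178),(724,320),(572,337))]); P["dish"]=D.mean(0)
print({k:v.round(4).tolist() for k,v in P.items()},np.linalg.norm(D-np.roll(D,1,0),axis=1))
print([np.linalg.norm(P[a]-P[b]).round(4) for a,b in(("bowl","cup"),("bowl","dish"),("cup","dish"))])
R=cv2.Rodrigues  # tool axes
from scipy.spatial.transform import Rotation as Ro
w,x,y,z=r.read_state()["orientation"]; print(Ro.from_quat([x,y,z,w]).as_matrix().round(3).tolist())
```

```text
{'bowl': [0.584, -0.2078], 'cup': [0.4757, -0.1692], 'jar': [0.439, 0.0257], 'purple': [0.4164, 0.1216], 'dish': [0.4871, -0.2684]} [0.09875839 0.1022791  0.09793909 0.10282466]
[np.float64(0.1149), np.float64(0.1143), np.float64(0.0999)]
[[-0.893, 0.45, -0.001], [0.45, 0.893, -0.001], [0.0, -0.002, -1.0]]
```

The manual's scale: shifts go in shares of 80 cm and turns go in shares of 2 pi rad. Converting my numbers, -41.4 cm / 80 = -0.5175, -30 cm / 80 = -0.375, -0.466 rad / 6.2832 = -0.0742.

>>> {"fn": "arm_command", "kwargs": {
  "commands": [
    [1, [-0.125, -0.0825, 0], -0.0159],
    [1, [-0.25, -0.165, 0.0125], -0.0318],
    [1, [-0.375, -0.2475, 0.025], -0.0557],
    [1, [-0.5175, -0.3425, 0.05], -0.0742],
    [1, [-0.5175, -0.3425, 0.0625], -0.0742],
    [1, [-0.5175, -0.3425, 0.0625], -0.0742],
    [1, [-0.5175, -0.3425, 0.0625], -0.0742],
    [1, [-0.5175, -0.3425, 0.0625], -0.0742]
  ],
  "force": 10
}}

```text
time: 1.1
tcp_pos: [0.5169, 0.1029, 0.1851]
orientation: [-0.0, 0.0, 1.0, 0.0]
contact_force: [0.2, 1.7, 0.3]
gripper_width: 0.0929
gripper_force: 0.0
```

>>> {"fn": "arm_command", "kwargs": {
  "commands": [
    [1, [0, 0, 0], 0],
    [1, [0, 0, 0], 0],
    [1, [0, 0, 0], 0],
    [1, [0, 0, 0], 0]
  ]
}}

```text
time: 1.6
tcp_pos: [0.5161, 0.1061, 0.1859]
orientation: [0.0, -0.001, 1.0, 0.0]
contact_force: [-0.5, 1.4, -0.2]
gripper_width: 0.0934
gripper_force: 0.0
```

```bash
cat > look.py <<'E'
import sys
from h import *
c=r.get_calibration("wrist"); im=r.camera("wrist"); cv2.imwrite(f"pics/{sys.argv[1]}.png",im[:,:,::-1])
np.savez("w.npz",**c); s=r.read_state()
print(s["time"],s["tcp_pos"].round(4),s["orientation"].round(4),s["q"].round(2)); print(c["camera_matrix"].round(0).tolist(),c["world_to_cam"].round(3).tolist())
E
python3 look.py w1
```

```text
1.65 [0.5161 0.106  0.1859] [ 2.e-04 -6.e-04  1.e+00  1.e-04] [ 0.11 -0.04  1.75  0.    1.43 -1.47]
[[348.0, 0.0, 321.0], [0.0, 348.0, 240.0], [0.0, 0.0, 1.0]] [[-0.001, 1.0, -0.0, -0.105], [0.968, 0.001, 0.25, -0.517], [0.25, -0.0, -0.968, 0.212], [0.0, 0.0, 0.0, 1.0]]
```

View pics/w1.png

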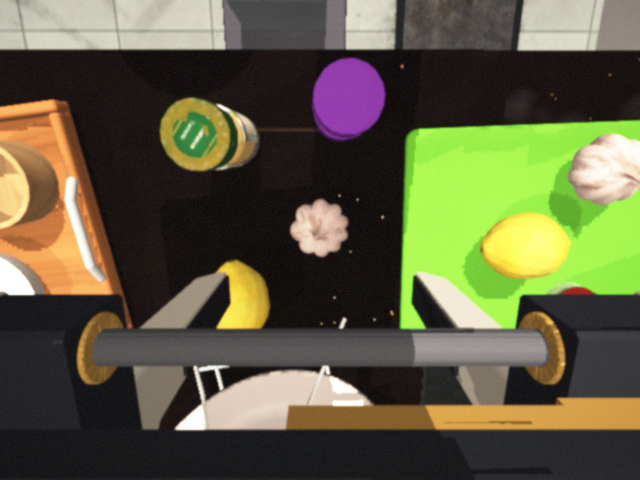

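Wrist view: garlic at (320,228), centred between the fingers at about (0.515, 0.104). This agrees with the top view, so I descend.

Scaled: 15 cm / 80 = 0.1875, 14 cm / 80 = 0.175.

>>> {"fn": "arm_command", "kwargs": {
  "commands": [
    [1, [0.0013, -0.0013, 0.0375], 0],
    [1, [0.0013, -0.0013, 0.075], 0],
    [1, [0.0013, -0.0013, 0.1125], 0],
    [1, [0.0013, -0.0013, 0.15], 0],
    [1, [0.0013, -0.0013, 0.175], 0],
    [1, [0.0013, -0.0013, 0.1875], 0],
    [1, [0.0013, -0.0013, 0.1875], 0],
    [1, [0.0013, -0.0013, 0.1875], 0]
  ]
}}

```text
time: 2.65
tcp_pos: [0.5162, 0.1041, 0.0368]
orientation: [0.001, 0.0, 1.0, 0.0]
contact_force: [-0.4, -0.0, 0.8]
gripper_width: 0.0931
gripper_force: 0.0
```

>>> {"fn": "arm_command", "kwargs": {
  "commands": [
    [0.4, [0, 0, 0], 0],
    [0.4, [0, 0, 0], 0],
    [0.4, [0, 0, 0], 0],
    [0.4, [0, 0, 0], 0],
    [0.4, [0, 0, 0], 0],
    [0.4, [0, 0, 0], 0]
  ],
  "force": 6
}}

```text
time: 3.4
tcp_pos: [0.5154, 0.1038, 0.0357]
orientation: [-0.0, 0.0, 1.0, 0.0]
contact_force: [-0.6, -0.1, 1.5]
gripper_width: 0.0523
gripper_force: 6.0
```

Scaled: -19 cm / 80 = -0.2375, -14 cm / 80 = -0.175.

>>> {"fn": "arm_command", "kwargs": {
  "commands": [
    [0.4, [0, 0, -0.025], 0],
    [0.4, [0, 0, -0.0625], 0],
    [0.4, [0, 0, -0.1125], 0],
    [0.4, [0, 0, -0.15], 0],
    [0.4, [-0.0125, -0.05, -0.15], 0],
    [0.4, [-0.025, -0.1125, -0.15], 0],
    [0.4, [-0.0375, -0.175, -0.15], 0],
    [0.4, [-0.05, -0.2375, -0.15], 0]
  ]
}}

```text
time: 4.4
tcp_pos: [0.5554, -0.0878, 0.1557]
orientation: [0.0, 0.0, 1.0, -0.0]
contact_force: [0.4, -0.2, -0.4]
gripper_width: 0.0523
gripper_force: 6.0
```

Scaled: -8 cm / 80 = -0.1, -5 cm / 80 = -0.0625.

>>> {"fn": "arm_command", "kwargs": {
  "commands": [
    [0.4, [-0.0125, -0.0625, 0], 0],
    [0.4, [-0.02, -0.1, 0], 0],
    [0.4, [-0.02, -0.1, 0], 0],
    [0.4, [-0.02, -0.1, 0], 0],
    [0.4, [-0.02, -0.1, 0], 0]
  ]
}}

```text
time: 5.03
tcp_pos: [0.5711, -0.165, 0.1556]
orientation: [-0.0, -0.0, 1.0, 0.0]
contact_force: [0.2, -0.5, -0.2]
gripper_width: 0.0525
gripper_force: 6.0
```

```bash
python3 look.py w2
```

```text
5.075 [ 0.5711 -0.165   0.1556] [-0.e+00 -3.e-04  1.e+00  1.e-04] [-0.37  0.17  1.6   0.    1.38 -1.94]
[[348.0, 0.0, 321.0], [0.0, 348.0, 240.0], [0.0, 0.0, 1.0]] [[0.0, 1.0, -0.0, 0.166], [0.968, 0.0, 0.25, -0.563], [0.25, -0.0, -0.968, 0.17], [0.0, 0.0, 0.0, 1.0]]
```

View pics/w2.png

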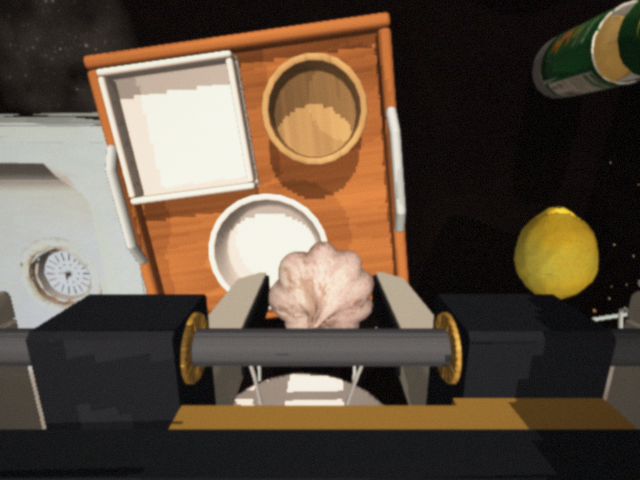

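Wrist view: garlic is held at (322,290). Cup rim centre is (314,108), dish corners (97,70),(233,52),(257,187),(133,202), and the bowl rim spans columns 209-328 with its top at row 194.

Run:
```python
from h import *
c=dict(np.load("w.npz")); f=lambda u,v,z:onz(c,u,v,z)[:2]
D=np.array([f(*x,.036) for x in((97,70),(233,52),(257,187),(133,202))])
print("dish",D.mean(0),np.linalg.norm(D-np.roll(D,1,0),axis=1),"ang",np.degrees(np.arctan2(*(D[1]-D[0]+D[2]-D[3]))))
L,R_,T=f(209,245,.036),f(328,245,.036),f(268,194,.036); print("bowl",L,R_,T,"centre",T[0]+.049,(L+R_)[1]/2)
print("cup",f(314.5,108.5,.049),f(263,108,.049),f(366,108,.049)); print("lemon",f(557,253,.029))
```

```text
dish [ 0.48893898 -0.26906273] [0.09482653 0.09776519 0.0947678  0.09742073] ang -6.803942971764127
bowl [ 0.57627749 -0.25488231] [ 0.57627179 -0.15961492] [ 0.53549245 -0.20610956] centre 0.5844924498396017 -0.2072486141544647
cup [ 0.47483532 -0.16975803] [ 0.47450891 -0.20536307] [ 0.47451099 -0.13415246]
lemon [0.58503136 0.02976077]
```

Scaled: 10 cm / 80 = 0.125, -4.2 cm / 80 = -0.0525.

>>> {"fn": "arm_command", "kwargs": {
  "commands": [
    [0.4, [-0.0075, -0.0263, 0], 0],
    [0.4, [-0.015, -0.0525, 0], 0],
    [0.4, [-0.015, -0.0525, 0.0375], 0],
    [0.4, [-0.015, -0.0525, 0.0625], 0],
    [0.4, [-0.015, -0.0525, 0.0875], 0],
    [0.4, [-0.015, -0.0525, 0.1063], 0],
    [0.4, [-0.015, -0.0525, 0.1188], 0],
    [0.4, [-0.015, -0.0525, 0.125], 0]
  ]
}}

```text
time: 6.08
tcp_pos: [0.5831, -0.2081, 0.0552]
orientation: [-0.0, 0.0, 1.0, 0.0]
contact_force: [-0.5, -0.2, 0.2]
gripper_width: 0.0524
gripper_force: 6.0
```

>>> {"fn": "arm_command", "kwargs": {
  "commands": [
    [0.4, [0, 0, 0], 0],
    [0.4, [0, 0, 0], 0]
  ]
}}

```text
time: 6.32
tcp_pos: [0.5837, -0.2084, 0.0565]
orientation: [0.001, 0.0, 1.0, -0.0]
contact_force: [0.1, -0.5, 0.0]
gripper_width: 0.0523
gripper_force: 6.0
```

Scaled: -10 cm / 80 = -0.125, -8 cm / 80 = -0.1.

>>> {"fn": "arm_command", "kwargs": {
  "commands": [
    [0.62, [0, 0, 0.0013], 0],
    [0.7, [0, 0, 0.0013], 0],
    [0.8, [0, 0, 0.0013], 0],
    [0.8, [0, 0, 0], 0],
    [0.8, [0, 0, -0.0125], 0],
    [0.8, [0, 0, -0.05], 0],
    [0.8, [0, 0, -0.1], 0],
    [1, [0, 0, -0.125], 0]
  ]
}}

```text
time: 7.32
tcp_pos: [0.5845, -0.2088, 0.1592]
orientation: [0.002, 0.0, 1.0, -0.001]
contact_force: [0.1, 0.4, -0.1]
gripper_width: 0.0803
gripper_force: 0.0
```

Scaled: 23 cm / 80 = 0.2875, 19 cm / 80 = 0.2375.

>>> {"fn": "arm_command", "kwargs": {
  "commands": [
    [1, [0, 0.05, 0], 0],
    [1, [0, 0.1125, 0], 0],
    [1, [0, 0.175, 0], 0],
    [1, [0.0013, 0.2375, 0], 0],
    [1, [0.0013, 0.2875, 0], 0],
    [1, [0.0013, 0.2875, 0], 0],
    [1, [0.0013, 0.2875, 0], 0],
    [1, [0.0013, 0.2875, 0], 0]
  ]
}}

```text
time: 8.32
tcp_pos: [0.5824, 0.0206, 0.1555]
orientation: [-0.0, 0.001, 1.0, -0.0]
contact_force: [0.0, 0.2, 0.2]
gripper_width: 0.0932
gripper_force: 0.0
```

```bash
python3 look.py w3
python3 - <<'E'
from h import *
cv2.imwrite("pics/t1.png",cv2.resize(r.camera("top")[120:320,270:540].copy(),None,fx=2.8,fy=2.8)[:,:,::-1])
E
```

```text
8.375 [0.5824 0.0206 0.1556] [-1.0e-04  1.2e-03  1.0e+00 -1.0e-04] [-0.05  0.13  1.63 -0.    1.38 -1.62]
[[348.0, 0.0, 321.0], [0.0, 348.0, 240.0], [0.0, 0.0, 1.0]] [[0.003, 1.0, -0.001, -0.021], [0.968, -0.002, 0.25, -0.574], [0.25, -0.001, -0.968, 0.167], [0.0, 0.0, 0.0, 1.0]]
```

View pics/w3.png

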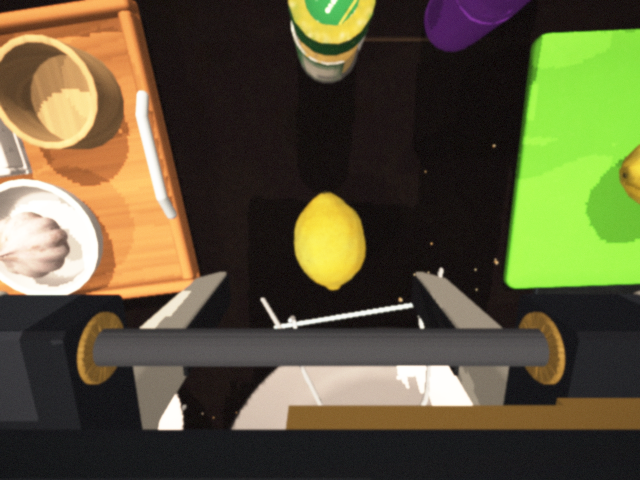

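View pics/t1.png

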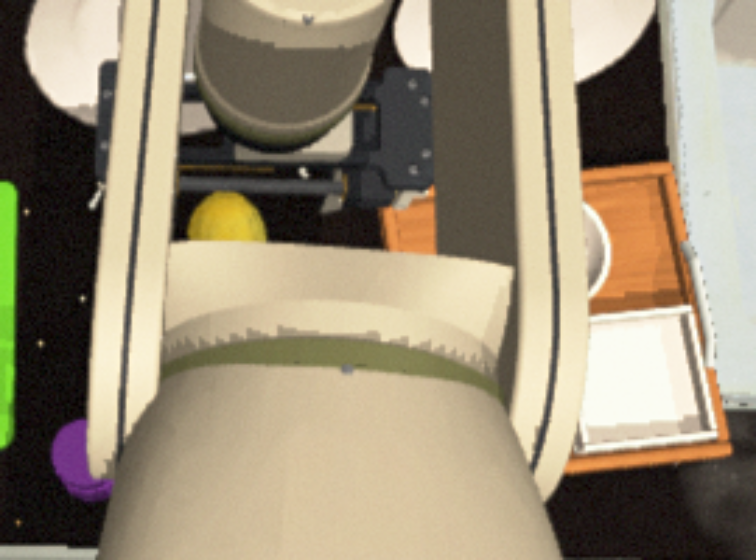

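Wrist view: lemon at (330,240), matching (0.586, 0.028) at about 5° tilt. The garlic sits in the bowl at the left. In the top crop the arm hides the area.

Scaled: 11.7 cm / 80 = 0.1463, 10 cm / 80 = 0.125, -0.08 rad / 6.2832 = -0.0127.

>>> {"fn": "arm_command", "kwargs": {
  "commands": [
    [1, [-0.0025, 0.0088, 0.025], -0.0127],
    [1, [-0.0025, 0.0088, 0.05], -0.0127],
    [1, [-0.0025, 0.0088, 0.075], -0.0127],
    [1, [-0.0025, 0.0088, 0.1], -0.0127],
    [1, [-0.0025, 0.0088, 0.125], -0.0127],
    [1, [-0.0025, 0.0088, 0.1463], -0.0127],
    [1, [-0.0025, 0.0088, 0.1463], -0.0127],
    [1, [-0.0025, 0.0088, 0.1463], -0.0127]
  ]
}}

```text
time: 9.43
tcp_pos: [0.5848, 0.0288, 0.0392]
orientation: [0.0, -0.04, 0.999, -0.0]
contact_force: [-0.6, -1.1, -0.2]
gripper_width: 0.0932
gripper_force: 0.0
```

>>> {"fn": "arm_command", "kwargs": {
  "commands": [
    [0.45, [0, 0, 0], 0],
    [0.45, [0, 0, 0], 0],
    [0.45, [0, 0, 0], 0],
    [0.45, [0, 0, 0], 0],
    [0.45, [0, 0, 0], 0],
    [0.45, [0, 0, 0], 0]
  ],
  "force": 12
}}

```text
time: 10.18
tcp_pos: [0.5845, 0.0287, 0.0388]
orientation: [0.0, -0.04, 0.999, -0.0]
contact_force: [-0.1, -0.8, 2.0]
gripper_width: 0.0564
gripper_force: 11.6
```

Scaled: -18.5 cm / 80 = -0.2313, -13.5 cm / 80 = -0.1688.

>>> {"fn": "arm_command", "kwargs": {
  "commands": [
    [0.45, [0, 0, -0.025], 0],
    [0.45, [0, 0, -0.0625], 0],
    [0.45, [0, 0, -0.1], 0],
    [0.45, [0, 0, -0.125], 0],
    [0.45, [0.0188, -0.0438, -0.125], 0],
    [0.45, [0.0438, -0.1063, -0.125], 0],
    [0.45, [0.0688, -0.1688, -0.125], 0],
    [0.45, [0.0938, -0.2313, -0.125], 0]
  ]
}}

```text
time: 11.18
tcp_pos: [0.5235, -0.1629, 0.1392]
orientation: [0.0, -0.04, 0.999, -0.0]
contact_force: [0.0, -0.2, -1.7]
gripper_width: 0.0565
gripper_force: 11.6
```

Scaled: -10.4 cm / 80 = -0.13, -8.5 cm / 80 = -0.1063, -0.03 rad / 6.2832 = -0.0048.

>>> {"fn": "arm_command", "kwargs": {
  "commands": [
    [0.45, [0.025, -0.0625, 0], -0.0016],
    [0.45, [0.045, -0.1063, 0], -0.0032],
    [0.45, [0.0575, -0.13, 0], -0.0048],
    [0.45, [0.0575, -0.13, 0], -0.0048],
    [0.45, [0.0575, -0.13, 0.025], -0.0048],
    [0.45, [0.0575, -0.13, 0.05], -0.0048],
    [0.45, [0.0575, -0.13, 0.0625], -0.0048],
    [0.45, [0.0575, -0.13, 0.0625], -0.0048]
  ]
}}

```text
time: 12.18
tcp_pos: [0.4857, -0.2677, 0.0867]
orientation: [-0.001, -0.055, 0.998, 0.001]
contact_force: [0.5, -0.1, -1.2]
gripper_width: 0.0562
gripper_force: 11.6
```

Scaled: 2.8 cm / 80 = 0.035, 2.5 cm / 80 = 0.0313.

>>> {"fn": "arm_command", "kwargs": {
  "commands": [
    [0.45, [-0.0013, -0.0013, 0.0188], 0],
    [0.45, [-0.0013, -0.0013, 0.0313], 0],
    [0.45, [-0.0013, -0.0013, 0.035], 0],
    [0.45, [-0.0013, -0.0013, 0.035], 0],
    [0.45, [-0.0013, -0.0013, 0.035], 0]
  ]
}}

```text
time: 12.8
tcp_pos: [0.488, -0.27, 0.0611]
orientation: [0.0, -0.055, 0.999, -0.0]
contact_force: [1.0, -0.1, -1.2]
gripper_width: 0.0562
gripper_force: 11.6
```

Scaled: -10 cm / 80 = -0.125, -8 cm / 80 = -0.1.

>>> {"fn": "arm_command", "kwargs": {
  "commands": [
    [0.66, [0, 0, 0], 0],
    [0.72, [0, 0, 0], 0],
    [0.8, [0, 0, 0], 0],
    [0.85, [0, 0, 0], 0],
    [0.85, [0, 0, -0.0125], 0],
    [0.85, [0, 0, -0.05], 0],
    [0.85, [0, 0, -0.1], 0],
    [0.85, [0, 0, -0.125], 0]
  ]
}}

```text
time: 13.8
tcp_pos: [0.4888, -0.2705, 0.1639]
orientation: [0.002, -0.055, 0.999, -0.001]
contact_force: [-0.5, -0.2, 0.3]
gripper_width: 0.0789
gripper_force: 0.0
```

Scaled: 29.9 cm / 80 = 0.3738, 28 cm / 80 = 0.35, 0.11 rad / 6.2832 = 0.0175.

>>> {"fn": "arm_command", "kwargs": {
  "commands": [
    [0.8, [0, 0.05, -0.0125], 0.0048],
    [0.8, [0, 0.1125, -0.025], 0.0095],
    [0.8, [0.0063, 0.175, -0.025], 0.0143],
    [0.8, [0.0125, 0.2375, -0.025], 0.0175],
    [0.8, [0.0188, 0.3, -0.025], 0.0175],
    [0.8, [0.0188, 0.35, -0.025], 0.0175],
    [0.8, [0.0188, 0.3738, -0.025], 0.0175],
    [0.8, [0.0188, 0.3738, -0.025], 0.0175]
  ]
}}

```text
time: 14.8
tcp_pos: [0.4399, 0.0269, 0.1805]
orientation: [-0.0, -0.001, 1.0, 0.0]
contact_force: [0.4, -0.6, 0.6]
gripper_width: 0.0744
gripper_force: 0.0
```

>>> {"fn": "arm_command", "kwargs": {
  "commands": [
    [0.8, [0, 0, 0], 0],
    [0.8, [0, 0, 0], 0],
    [0.8, [0, 0, 0], 0]
  ]
}}

```text
time: 15.18
tcp_pos: [0.4402, 0.0251, 0.1806]
orientation: [-0.0, 0.001, 1.0, -0.0]
contact_force: [1.0, -0.1, 0.5]
gripper_width: 0.0742
gripper_force: 0.0
```

```bash
python3 look.py w4
python3 - <<'E'
from h import *
cv2.imwrite("pics/s1.png",r.camera("side")[:,:,::-1])
E
```

```text
15.225 [0.4403 0.0252 0.1806] [-0.     0.001  1.    -0.   ] [-0.06 -0.28  1.98 -0.    1.44 -1.63]
[[348.0, 0.0, 321.0], [0.0, 348.0, 240.0], [0.0, 0.0, 1.0]] [[0.003, 1.0, -0.001, -0.026], [0.968, -0.002, 0.25, -0.442], [0.25, -0.001, -0.968, 0.226], [0.0, 0.0, 0.0, 1.0]]
```

View pics/w4.png

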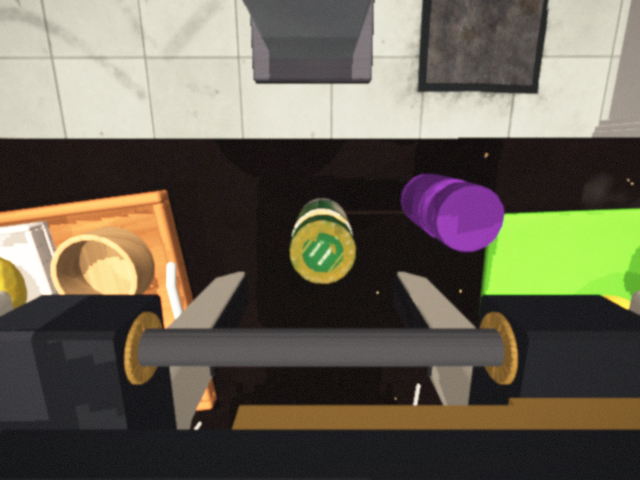

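View pics/s1.png

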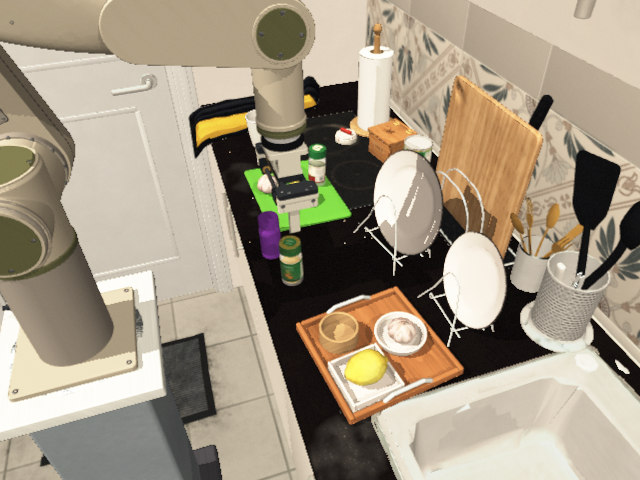

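Wrist view: jar cap at (322,250), giving (0.436–0.440, 0.026). Side view: lemon sits in the dish (366,366) and garlic in the bowl (401,330). The board items are untouched.

Scaled: 11.2 cm / 80 = 0.14, 11 cm / 80 = 0.1375.

>>> {"fn": "arm_command", "kwargs": {
  "commands": [
    [0.8, [0.0025, 0, 0.025], 0],
    [0.8, [0.0025, 0, 0.05], 0],
    [0.8, [0.0025, 0, 0.075], 0],
    [0.8, [0.0025, 0, 0.1], 0],
    [0.8, [0.0025, 0, 0.1188], 0],
    [0.8, [0.0025, 0, 0.1375], 0],
    [0.8, [0.0025, 0, 0.14], 0],
    [0.8, [0.0025, 0, 0.14], 0]
  ]
}}

```text
time: 16.27
tcp_pos: [0.4384, 0.0258, 0.0689]
orientation: [0.0, 0.0, 1.0, -0.0]
contact_force: [-0.5, 0.1, 0.8]
gripper_width: 0.0745
gripper_force: 0.0
```

>>> {"fn": "arm_command", "kwargs": {
  "commands": [
    [0.3, [0, 0, 0], 0],
    [0.3, [0, 0, 0], 0],
    [0.3, [0, 0, 0], 0],
    [0.3, [0, 0, 0], 0],
    [0.3, [0, 0, 0], 0],
    [0.3, [0, 0, 0], 0]
  ],
  "force": 15
}}

```text
time: 17.02
tcp_pos: [0.4384, 0.0258, 0.0689]
orientation: [0.0, 0.0, 1.0, 0.0]
contact_force: [-0.2, 0.4, 2.6]
gripper_width: 0.0456
gripper_force: 15.0
```

Scaled: -15 cm / 80 = -0.1875, -11 cm / 80 = -0.1375.

>>> {"fn": "arm_command", "kwargs": {
  "commands": [
    [0.3, [0, 0, -0.0125], 0],
    [0.3, [0, 0, -0.0375], 0],
    [0.3, [0, 0, -0.075], 0],
    [0.3, [0, 0, -0.1], 0],
    [0.3, [-0.0063, -0.0375, -0.1], 0],
    [0.3, [-0.0163, -0.0875, -0.1], 0],
    [0.3, [-0.0263, -0.1375, -0.1], 0],
    [0.3, [-0.035, -0.1875, -0.1], 0]
  ]
}}

```text
time: 18.02
tcp_pos: [0.4661, -0.1255, 0.1491]
orientation: [0.0, 0.0, 1.0, -0.0]
contact_force: [1.0, 0.6, -1.4]
gripper_width: 0.0456
gripper_force: 15.0
```

Scaled: -4.6 cm / 80 = -0.0575, -3 cm / 80 = -0.0375.

>>> {"fn": "arm_command", "kwargs": {
  "commands": [
    [0.3, [-0.0075, -0.0375, 0], 0],
    [0.3, [-0.0113, -0.0575, 0], 0],
    [0.3, [-0.0113, -0.0575, 0], 0],
    [0.3, [-0.0113, -0.0575, 0], 0],
    [0.3, [-0.0113, -0.0575, 0], 0],
    [0.3, [-0.0113, -0.0575, 0], 0]
  ]
}}

```text
time: 18.77
tcp_pos: [0.475, -0.1695, 0.1487]
orientation: [0.0, -0.0, 1.0, 0.0]
contact_force: [0.6, -0.0, -2.4]
gripper_width: 0.0453
gripper_force: 15.0
```

```bash
python3 look.py w5
```

```text
18.825 [ 0.4751 -0.1696  0.1487] [ 0. -0.  1.  0.] [-0.44 -0.07  1.85  0.    1.36 -2.02]
[[348.0, 0.0, 321.0], [0.0, 348.0, 240.0], [0.0, 0.0, 1.0]] [[0.0, 1.0, -0.001, 0.17], [0.968, -0.0, 0.25, -0.468], [0.25, -0.001, -0.968, 0.187], [0.0, 0.0, 0.0, 1.0]]
```

View pics/w5.png

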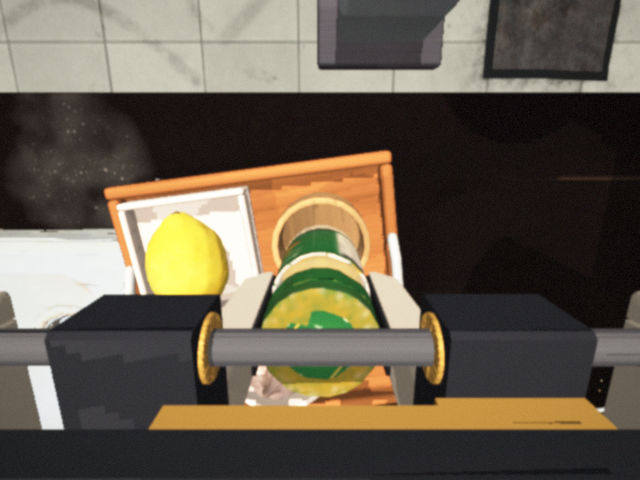

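Wrist view: the jar is held upright. The cup rim (columns 272–370, near edge at row 196) confirms its centre at (0.475, -0.170). The cap sits about 3 mm towards the base from the TCP, so I shift +3 mm in x.

Scaled: 6 cm / 80 = 0.075, 5.7 cm / 80 = 0.0713.

>>> {"fn": "arm_command", "kwargs": {
  "commands": [
    [0.3, [-0.0038, 0, 0.0125], 0],
    [0.3, [-0.0038, 0, 0.025], 0],
    [0.3, [-0.0038, 0, 0.0375], 0],
    [0.3, [-0.0038, 0, 0.05], 0],
    [0.3, [-0.0038, 0, 0.0625], 0],
    [0.3, [-0.0038, 0, 0.0713], 0],
    [0.3, [-0.0038, 0, 0.075], 0],
    [0.3, [-0.0038, 0, 0.075], 0]
  ]
}}

```text
time: 19.82
tcp_pos: [0.4781, -0.1703, 0.0886]
orientation: [0.0, 0.0, 1.0, -0.0]
contact_force: [-0.4, -0.1, -1.4]
gripper_width: 0.0455
gripper_force: 15.0
```

>>> {"fn": "arm_command", "kwargs": {
  "commands": [
    [0.3, [0, 0, 0.0013], 0],
    [0.3, [0, 0, 0.0013], 0]
  ]
}}

```text
time: 20.08
tcp_pos: [0.4782, -0.1703, 0.0879]
orientation: [0.0, 0.0, 1.0, -0.0]
contact_force: [0.4, 0.5, -0.8]
gripper_width: 0.0454
gripper_force: 15.0
```

Scaled: -12 cm / 80 = -0.15, -8 cm / 80 = -0.1.

>>> {"fn": "arm_command", "kwargs": {
  "commands": [
    [0.53, [0, 0, 0], 0],
    [0.58, [0, 0, 0], 0],
    [0.64, [0, 0, 0], 0],
    [0.68, [0, 0, 0], 0],
    [0.68, [0, 0, -0.0125], 0],
    [0.68, [0, 0, -0.05], 0],
    [0.68, [0, 0, -0.1], 0],
    [0.68, [0, 0, -0.15], 0]
  ]
}}

```text
time: 21.08
tcp_pos: [0.4779, -0.1702, 0.2095]
orientation: [0.0, 0.0, 1.0, -0.0]
contact_force: [-0.5, 0.1, -0.5]
gripper_width: 0.0635
gripper_force: 0.0
```

Scaled: 23 cm / 80 = 0.2875, 18 cm / 80 = 0.225.

>>> {"fn": "arm_command", "kwargs": {
  "commands": [
    [0.7, [0, 0.0375, -0.025], 0],
    [0.7, [0, 0.1, -0.025], 0],
    [0.7, [0, 0.1625, -0.025], 0],
    [0.7, [0, 0.225, -0.025], 0],
    [0.7, [0, 0.2875, -0.025], 0],
    [0.7, [0, 0.2875, -0.025], 0],
    [0.7, [0, 0.2875, -0.025], 0],
    [0.7, [0, 0.2875, -0.025], 0]
  ]
}}

```text
time: 22.08
tcp_pos: [0.4784, 0.0586, 0.2279]
orientation: [0.0, 0.001, 1.0, -0.0]
contact_force: [-1.1, 0.0, 0.2]
gripper_width: 0.065
gripper_force: 0.0
```

Run:
```python
from h import *
T=r.camera("top")[130:310,270:550].copy(); S=r.camera("side")[200:420,230:480].copy()
cv2.imwrite("pics/f.png",np.vstack([cv2.resize(T,(466,300)),cv2.resize(S,(466,300))])[:,:,::-1])
```

```text
(no output)
```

View pics/f.png

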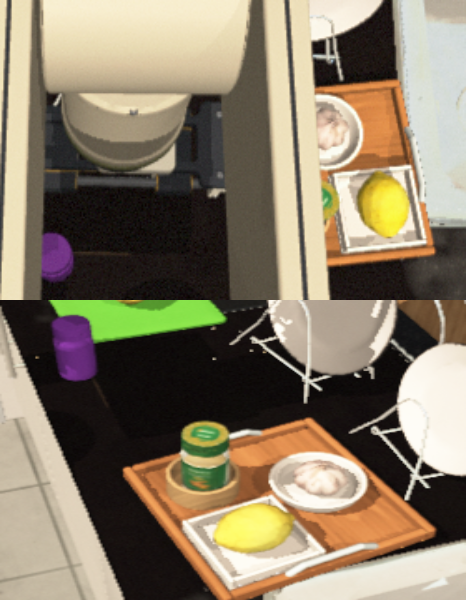

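The crops show the jar upright in the cup, the garlic in the bowl and the lemon in the dish. I'll swing the arm clear and measure the offsets.

Scaled: 28 cm / 80 = 0.35, 24 cm / 80 = 0.3.

>>> {"fn": "arm_command", "kwargs": {
  "commands": [
    [0.7, [0, 0.075, 0], 0],
    [0.7, [0, 0.15, 0], 0],
    [0.7, [0, 0.225, 0], 0],
    [0.7, [0, 0.3, 0], 0],
    [0.7, [0, 0.35, 0], 0],
    [0.7, [0, 0.35, 0], 0],
    [0.7, [0, 0.35, 0], 0],
    [0.7, [0, 0.35, 0], 0]
  ]
}}

```text
time: 23.18
tcp_pos: [0.4789, 0.3383, 0.2277]
orientation: [0.0, 0.001, 1.0, -0.0]
contact_force: [-0.4, -0.6, -0.1]
gripper_width: 0.0646
gripper_force: 0.0
```

Run:
```python
from h import *
T=r.camera("top").copy(); S=r.camera("side").copy(); ct,cs=r.get_calibration("top"),r.get_calibration("side")
Y=((20,110,60),(35,255,255)); G=((8,25,90),(180,140,242))
p=blob(T,(474,228,530,285),*Y); q=blob(S,(335,340,400,395),*Y)
print("lemon",p[0],p[1],onz(ct,*p[0],.048),onz(cs,*q[0],.048),tri(ray(ct,*p[0]),ray(cs,*q[0])))
cv2.imwrite("pics/f2.png",np.vstack([cv2.resize(T[170:300,400:540].copy(),(420,390),interpolation=2),])[:,:,::-1])
cv2.imwrite("pics/f3.png",np.hstack([cv2.resize(T[170:300,400:540].copy(),(420,390),interpolation=2),cv2.resize(S[280:410,300:426].copy(),(378,390),interpolation=2)])[:,:,::-1])
```

```text
lemon (499.9298941798941, 252.4045729402872) (33.36307144165039, 32.43309020996094) [ 0.49031376 -0.27086754  0.048     ] [ 0.49129025 -0.27126682  0.048     ] (array([ 0.49087691, -0.2710864 ,  0.0476783 ]), np.float64(0.0009810710746654436))
```

View pics/f3.png

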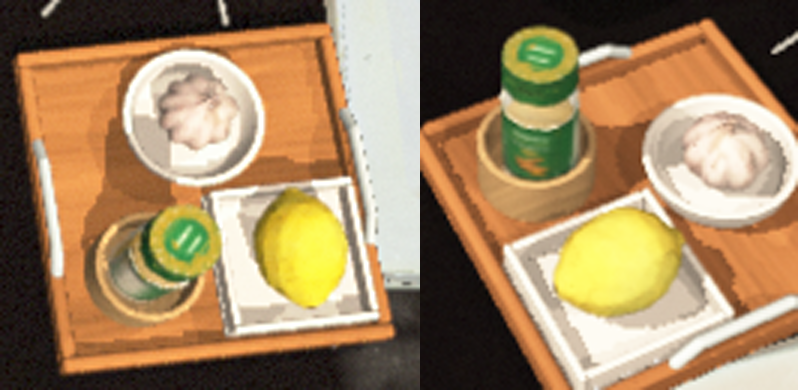

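Jar cap centre is at crop (179,243) in the top view and (540,50) in the side view; the garlic is at (198,113) and (725,148). I'll check these numerically.

Run:
```python
from h import *
ct,cs=r.get_calibration("top"),r.get_calibration("side")
t=lambda u,v:(400+u/3-.33,170+v/3-.33); s=lambda u,v:(300+(u-420)/3-.33,280+v/3-.33)
print("cap",onz(ct,*t(179,243),.125),onz(cs,*s(540,50),.125),tri(ray(ct,*t(179,243)),ray(cs,*s(540,50))))
print("garlic",onz(ct,*t(198,113),.042),onz(cs,*s(725,148),.044),tri(ray(ct,*t(198,113)),ray(cs,*s(725,148))))
```

```text
cap [ 0.4762358  -0.16606886  0.125     ] [ 0.47942675 -0.17006185  0.125     ] (array([ 0.47865241, -0.16735523,  0.12174666]), np.float64(0.0034522523638227435))
garlic [ 0.58433153 -0.20864436  0.042     ] [ 0.58478322 -0.2118731   0.044     ] (array([ 0.58555161, -0.20931654,  0.04040072]), np.float64(0.0013942617166849804))
```

All three are within tolerance: the jar cap is about 3 mm from the cup axis at the expected height, and the garlic and lemon are within 4 mm. I'll hand in.

```bash
python3 -c "
from rig import r
print(r.finish_job())"
```

```text
the job is handed in; nothing more can be done
None
```

The job is handed in: the lemon rests in the square dish, the garlic in the round bowl and the jar upright in the wooden cup, each measured within about 4 mm of its target, with the board items never approached; the judge's result was not shown.

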